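Sort three phones to their matching test stations

ROBOT

A 6-joint arm with a two-finger parallel gripper is mounted at the origin on the work surface. World frame = base frame: x ahead of the robot, y to its left, z up, the work surface at z = 0. Lengths are in m, angles in rad, forces in N, time in s.
With the tool pointing down it reaches from about 0.275 to 0.75 m from the base axis. Payload 10.2 kg.
Tool frame: the origin (TCP) lies midway between the tips of the shut fingers; the grasp point (between the pads) lies 19 mm behind it; z points along the fingers, y is the direction in which the jaws open and shut (so a half turn about z gives the same grasp; the last joint's range is limited). The gripper opens to 85 mm and grips with 20 to 120 N. Pads are 22 mm wide; open, the fingers measure 114 mm over their backs; the gripper's body (76 mm by 85 mm) begins 54 mm behind the grasp point. The pads swing forward as they close: fully open they stand 13 mm farther back than shut.
Start: joints at [1.045, 0.313, 1.498, -0, 1.331, -0.223], TCP at [0.157, 0.501, 0.231] pointing down, gripper open.
Joint ranges: [-2.94, 2.94], [-0.97, 2.17], [0.19, 2.56], [-1.23, 4.37], [0.02, 3.11], [-2.88, 2.88]. Speed limits (rad/s): [2.39, 2.39, 3.01, 3.14, 3.14, 3.14].

INTERFACE

Orientations are given as a unit quaternion [x, y, z, w].
In Python, from station import sensors, capture, camera_info, env gives the robot as it stands.
- The arm moves only by the tool arm_command, never from a script. Its arguments are lists of equal length, an entry for each row: "hand": the finger opening in mm, from 0 to 85.4; "translation": the shift along the tool's x, y, z in units of 30 mm (1.0 is 30 mm), a list of three; "rotation": the turn, a rotation vector about the tool's x, y, z in rad, a list of three. In form: {"hand": [hand, ...], "translation": [[x, y, z], ...], "rotation": [[wx, wy, wz], ...]}. A call has 1 to 10 rows; each row is the pose to reach, as a shift and turn from the pose commanded when the call began, along the tool's axes at that moment; what a row does not reach only later rows make up. A row lasts 1/10 s, in which the tool goes at most 50 mm and 8.59 degrees, less where a joint would pass 70% of its speed; a pose out of reach is approached as far as the arm can. A call with a gripper value outside its range is refused whole. The fingers move at their own pace and stop on an object; "force" is the grip in N (left out, the last holds). Time passes only in rows, so rows that repeat a pose let the fingers close. It gives the time, the measured TCP pose, the force and the opening at its end, in the units of the state.
- sensors.state(): the state, without advancing time (a new reading comes with each control period).
- capture(name): name is "scene" or "top" or "wrist"; returns the picture (420x560x3 uint8, blue, green, red); there is no depth.
- camera_info(name): a dict with "fx", "fy", "cx", "cy" (pixels), "D" ([k1, k2, p1, p2, k3] as OpenCV has them; the pictures are not rectified), "pose" (4x4, takes a point from camera to world coordinates); the wrist camera has in their place "mount" (4x4, takes a point from camera to tool coordinates, whose origin is the TCP and whose axes are the flange's). Camera axes: x right, y up, looking along -z (the intrinsics and any distortion apply to the point x, -y, -z); pixel columns grow to the right and rows downward; lengths in m; the calibration is good to about 2 mm. A picture is of the moment at which its call begins: read the wrist's pose just before it. camera_info takes no time and is no camera call.
- env.job_done(): hands the job in, once; it reports no verdict.
The state is a dict: "time_s": time; "qpos": joint angles; "joint_velocities": joint speeds; "joint_torque": joint torques, N m; "ee_pos": TCP position; "eef_rot": TCP orientation; "contact_force": force on the tool from outside, world axes, zero at the start; "moment": the same for the moment, N m; "finger_gap": finger opening in m.
Only numpy, scipy, OpenCV 4.12 (cv2) and the standard library are available. Lean on these libraries where they do the work, as an engineer would, in place of code of your own. Each camera call takes 0.05 s, during which the arm holds its last target.

TASK

The three phones lie on the wrong test stations: move each onto the station of its own colour, centred, lined up lengthwise within the plate's edges (either way round), and still lying face down. Use the empty grey mat as the parking place while you swap them, never the bare bench; set the phones down gently without dropping or tipping them over, and leave the jar, the dish and the reel where they stand.

Things in the scene. Friction and masses are not known exactly. Their poses are not given: they have to be found in the camera images.
- red_phone: A compact phone in a red shell, lying face down: a flat slab 124 (x) x 58 (y) x 14 (z) mm with rounded edges, 130 to 250 g, a small black camera square on its upper side near the +x end. Loose. Origin: centre of its underside; x along its length, z up. At the start it lies on the station of another colour, roughly centred and lined up.
- blue_phone: A compact phone in a blue shell, lying face down: a flat slab 124 (x) x 58 (y) x 14 (z) mm with rounded edges, 130 to 250 g, a small black camera square on its upper side near the +x end. Loose. Origin: centre of its underside; x along its length, z up. At the start it lies on the station of another colour, roughly centred and lined up.
- yellow_phone: A compact phone in a yellow shell, lying face down: a flat slab 124 (x) x 58 (y) x 14 (z) mm with rounded edges, 130 to 250 g, a small black camera square on its upper side near the +x end. Loose. Origin: centre of its underside; x along its length, z up. At the start it lies on the station of another colour, roughly centred and lined up.
- red_station: The red test station: a fixed, flat red plate 164 (x) x 90 (y) x 16 (z) mm without raised edges, black field in the middle of its top, a small black connector block (10 mm deep, 9 mm high) standing at the +x end. Origin: centre of its underside, on the bench; the top lies 16 mm above it; x along its length. A phone may lie either way round on it. Turned up to 20 degrees from the robot's forward direction.
- blue_station: The blue test station: a fixed, flat blue plate 164 (x) x 90 (y) x 16 (z) mm without raised edges, black field in the middle of its top, a small black connector block (10 mm deep, 9 mm high) standing at the +x end. Origin: centre of its underside, on the bench; the top lies 16 mm above it; x along its length. A phone may lie either way round on it. Turned up to 20 degrees from the robot's forward direction.
- yellow_station: The yellow test station: a fixed, flat yellow plate 164 (x) x 90 (y) x 16 (z) mm without raised edges, black field in the middle of its top, a small black connector block (10 mm deep, 9 mm high) standing at the +x end. Origin: centre of its underside, on the bench; the top lies 16 mm above it; x along its length. A phone may lie either way round on it. Turned up to 20 degrees from the robot's forward direction.
- parking_mat: The parking mat: a fixed grey block with thin dark ribs drawn across its flat top, 164 (x) x 90 (y) x 16 (z) mm, empty at the start. Origin: centre of its underside, on the bench; top 16 mm above it; x along its length.
- flux_jar: Bystander, loose: a small amber jar with a black lid, 48 mm across, 45 mm high. Origin: centre of its underside.
- screw_dish: Bystander, loose: a shallow round steel dish, 68 mm across, 22 mm high. Origin: centre of its underside.
- tape_reel: Bystander, loose: a copper-coloured ring lying flat, 64 mm across, 24 mm high. Origin: centre of its underside.
Things that resemble listed ones, but are neither listed nor needed, are in the scene too. Leave any green or turquoise look-alike of the red_phone alone.

How it is judged:
On the way:
1. one of the phones lies released on the grey parking mat (((horizontal distance between red_phone and parking_mat below 0.04 m and z of red_phone in the frame of parking_mat between 0.012 and 0.021 m and contact force between the fingers and red_phone below 0.1 N and linear speed of red_phone below 0.02 m/s) or (horizontal distance between blue_phone and parking_mat below 0.04 m and z of blue_phone in the frame of parking_mat between 0.012 and 0.021 m and contact force between the fingers and blue_phone below 0.1 N and linear speed of blue_phone below 0.02 m/s) or (horizontal distance between yellow_phone and parking_mat below 0.04 m and z of yellow_phone in the frame of parking_mat between 0.012 and 0.021 m and contact force between the fingers and yellow_phone below 0.1 N and linear speed of yellow_phone below 0.02 m/s))), for 0.2 s.
At the end, for the whole second after the job is handed in: Each phone lies flat, face down, at rest and released on the station of its own colour, its centre within 14 mm of the plate's centre and its length within 0.2 rad of the plate's (either way round) (horizontal distance between red_phone and red_station below 0.014 m and angle between the x axis of red_phone and the x axis of red_station, either way round below 0.2 rad and z of red_phone in the frame of red_station between 0.012 and 0.021 m and angle between each of red_phone, blue_phone, yellow_phone's own z axis and vertical below 0.1 rad and linear speed of each of red_phone, blue_phone, yellow_phone below 0.02 m/s and angular speed of each of red_phone, blue_phone, yellow_phone below 0.1 rad/s and contact force between the fingers and red_phone below 0.1 N and horizontal distance between blue_phone and blue_station below 0.014 m and angle between the x axis of blue_phone and the x axis of blue_station, either way round below 0.2 rad and z of blue_phone in the frame of blue_station between 0.012 and 0.021 m and contact force between the fingers and blue_phone below 0.1 N and horizontal distance between yellow_phone and yellow_station below 0.014 m and angle between the x axis of yellow_phone and the x axis of yellow_station, either way round below 0.2 rad and z of yellow_phone in the frame of yellow_station between 0.012 and 0.021 m and contact force between the fingers and yellow_phone below 0.1 N); the robot touches nothing.
It fails at once if a phone is laid on the bare bench or knocked down to it (height (world z) of any of red_phone, blue_phone, yellow_phone below 0.008 m).
It fails at once if a phone is dropped: it falls freely faster than 0.75 m/s ((linear speed of red_phone above 0.75 m/s and contact force between the fingers and red_phone below 0.05 N) or (linear speed of blue_phone above 0.75 m/s and contact force between the fingers and blue_phone below 0.05 N) or (linear speed of yellow_phone above 0.75 m/s and contact force between the fingers and yellow_phone below 0.05 N)).
It fails at once if a phone is tipped more than 45 degrees (angle between any of red_phone, blue_phone, yellow_phone's own z axis and vertical above 0.785 rad).
It fails at once if the jar, the dish or the reel is pushed more than 25 mm or tipped over (distance of any of flux_jar, screw_dish, tape_reel from where it was at the start of the episode above 0.025 m or angle between any of flux_jar, screw_dish, tape_reel's own z axis and vertical above 0.5 rad).
It also fails if it takes over 112 s, if anything falls off the work surface, if the arm or the gripper's body presses on something with over 40 N, if the wrist force passes 120 N, or if a joint passes its speed limit or range.

## Working session

There is one attempt and no reset: what is moved stays moved. The work goes in short steps, Python scripts to look and compute and a tool call to move; the robot and the scene stay as the last step left them, time stands still between calls to the robot, and variables do not carry over. Pictures are saved under pics/ and viewed, and the job is handed in when it is done.

Besides the shell and the picture viewer there is one more tool, called after ">>>" by a JSON object that holds its "name" and its "arguments". arm_command: Moves the arm, as the interface text tells. Its arguments: {"type":"object","properties":{"hand":{"type":"array","items":{"type":"number"}},"translation":{"type":"array","items":{"type":"array","items":{"type":"number"}}},"rotation":{"type":"array","items":{"type":"array","items":{"type":"number"}}},"force":{"type":"number"}},"required":["hand","translation","rotation"]}

```bash
ls; mkdir -p pics
python3 - <<'E'
from station import sensors, capture, camera_info, env
import cv2,json
s=sensors.state(); print({k:s[k] for k in('time_s','ee_pos','eef_rot','finger_gap','contact_force')})
for n in ('scene','top','wrist'):
    im=capture(n); cv2.imwrite(f'pics/{n}0.png',im)
    print(n,camera_info(n))
E
```

```text
pics
{'time_s': 0.0, 'ee_pos': array([0.15641738, 0.50087567, 0.2307145 ]), 'eef_rot': array([ 1.50819941e-01,  9.88561016e-01, -6.33721453e-04, -2.49427868e-04]), 'finger_gap': 0.08521807276607497, 'contact_force': array([ 0.5691742 , -0.65783524, -0.19274905])}
scene {'fx': 392.6216628110019, 'fy': 392.6216628110019, 'cx': 278.37728794688854, 'cy': 208.5654786269775, 'D': array([-0.05954555,  0.        ,  0.        ,  0.        ,  0.        ]), 'pose': array([[-0.20118749, -0.76935837,  0.60630956,  1.1110613 ],
       [ 0.9794265 , -0.14805868,  0.13712166,  0.13647839],
       [-0.0157263 ,  0.62142282,  0.78331754,  0.87280735],
       [ 0.        ,  0.        ,  0.        ,  1.        ]])}
top {'fx': 481.971716785474, 'fy': 481.971716785474, 'cx': 285.3927445555412, 'cy': 203.54634800172374, 'D': array([-0.04123785,  0.        ,  0.        ,  0.        ,  0.        ]), 'pose': array([[-0.08366617,  0.97662958, -0.19797633,  0.1880935 ],
       [-0.99648921, -0.08260339,  0.01363556,  0.0120243 ],
       [-0.00303662,  0.19842211,  0.98011196,  1.42328767],
       [ 0.        ,  0.        ,  0.        ,  1.        ]])}
wrist {'fx': 347.7881458819941, 'fy': 347.7881458819941, 'cx': 280.6687784687587, 'cy': 204.84616638559703, 'D': array([-0.07678011,  0.        ,  0.        ,  0.        ,  0.        ]), 'mount': array([[-1.03595329e-03,  9.64433606e-01,  2.64323186e-01,
         6.67349243e-02],
       [ 9.99999403e-01,  1.09064063e-03, -6.01453249e-05,
        -1.41522662e-03],
       [-3.46287779e-04,  2.64322966e-01, -9.64434160e-01,
        -1.43742191e-01],
       [ 0.00000000e+00,  0.00000000e+00,  0.00000000e+00,
         1.00000000e+00]])}
```

View pics/scene0.png

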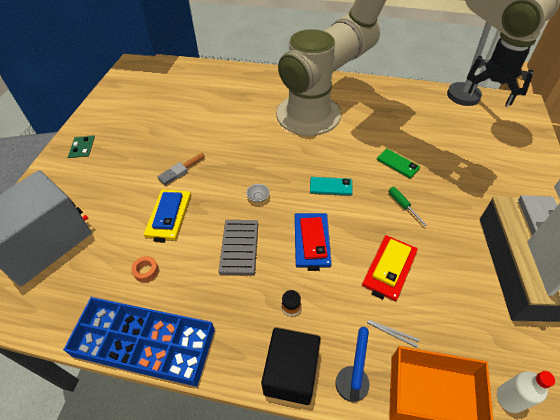

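View pics/top0.png

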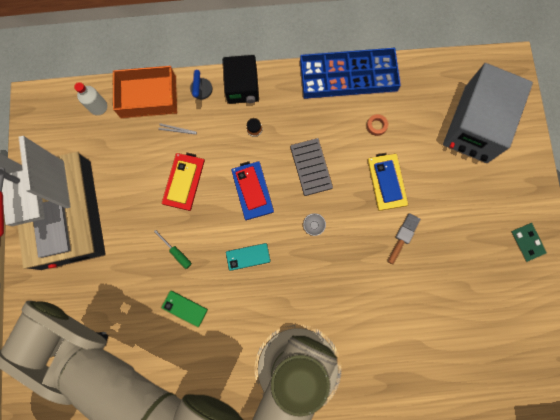

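View pics/wrist0.png

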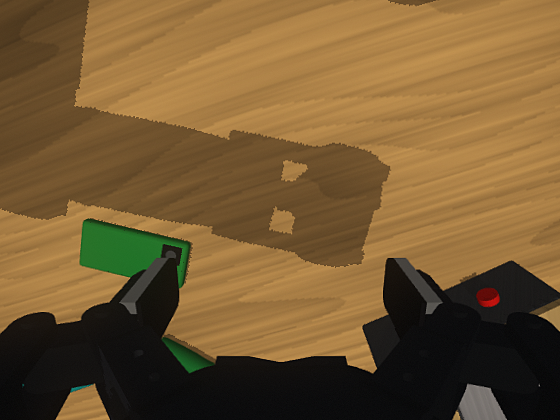

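The top view shows the yellow phone on the red station (183,181), the red phone on the blue station (252,190), the blue phone on the yellow station (388,181) and the empty mat at (311,166). The scene view agrees with this. The jar is at (253,126), the dish at (314,224) and the reel at (377,125). Next I measure from both views.

```bash
cat > h.py <<'E'
import numpy as np, cv2
from station import sensors, capture, camera_info
from scipy.spatial.transform import Rotation as R
def campose(n):
    ci=camera_info(n)
    if n=='wrist':
        s=sensors.state(); T=np.eye(4); T[:3,:3]=R.from_quat(s['eef_rot']).as_matrix(); T[:3,3]=s['ee_pos']
        return ci,T@ci['mount']
    return ci,ci['pose']
def rays(ci,P,px):
    K=np.array([[ci['fx'],0,ci['cx']],[0,ci['fy'],ci['cy']],[0,0,1]])
    u=cv2.undistortPoints(np.array(px,float).reshape(-1,1,2),K,ci['D']).reshape(-1,2)
    d=np.c_[u[:,0],-u[:,1],-np.ones(len(u))]@P[:3,:3].T
    return P[:3,3],d/np.linalg.norm(d,axis=1)[:,None]
def plane(ci,P,px,z):
    o,d=rays(ci,P,px); return o+d*((z-o[2])/d[:,2])[:,None]
def tri(views):
    A=np.zeros((3,3));b=np.zeros(3)
    for o,d in views:
        M=np.eye(3)-np.outer(d,d);A+=M;b+=M@o
    x=np.linalg.solve(A,b)
    return x,[np.linalg.norm((np.eye(3)-np.outer(d,d))@(x-o)) for o,d in views]
def masks(im):
    hsv=cv2.cvtColor(im,cv2.COLOR_BGR2HSV);H,S,V=cv2.split(hsv)
    b=(S>170)&(V>60)
    return {'red':(b&((H<5)|(H>174))),'yellow':(b&(H>24)&(H<34)),'blue':(b&(H>105)&(H<125))}
def comps(m,amin):
    m=m.astype(np.uint8)*255
    cs,_=cv2.findContours(m,cv2.RETR_EXTERNAL,cv2.CHAIN_APPROX_NONE)
    return [c for c in cs if cv2.contourArea(c)>amin]
def axis_world(pts):
    r=cv2.minAreaRect((pts[:,:2]*1000).astype(np.float32)); bx=cv2.boxPoints(r)
    e=[bx[1]-bx[0],bx[2]-bx[1]]; l=max(e,key=np.linalg.norm)
    a=np.degrees(np.arctan2(l[1],l[0])); a=(a+90)%180-90
    return np.array(r[0])/1000,a,sorted(np.round(r[1],1))
E
python3 - <<'E'
from h import *
for n,am in (('top',150),('scene',150)):
    im=cv2.imread(f'pics/{n}0.png'); ci,P=campose(n)
    for c,m in masks(im).items():
        for k in comps(m,am):
            r=cv2.minAreaRect(k)
            for z in (.016,.030):
                w=plane(ci,P,k.reshape(-1,2),z); 
                if z==.016 or 1: o=axis_world(w)
                print(n,c,np.round(r[0],1),cv2.contourArea(k),'z',z,np.round(o[0],4),round(o[1],1),o[2])
E
```

```text
top red [250.3 187.6] 686.5 z 0.016 [0.5304 0.0932] 15.0 [np.float64(55.5), np.float64(123.2)]
top red [250.3 187.6] 686.5 z 0.03 [0.527  0.0924] 15.0 [np.float64(55.0), np.float64(122.0)]
top red [182.8 181.1] 1464.0 z 0.016 [0.5686 0.2944] -18.0 [np.float64(89.2), np.float64(165.2)]
top red [182.8 181.1] 1464.0 z 0.03 [0.5648 0.2916] -18.0 [np.float64(88.4), np.float64(163.5)]
top yellow [183.1 185.4] 173.0 z 0.016 [0.5546 0.2943] -23.4 [np.float64(35.3), np.float64(95.4)]
top yellow [183.1 185.4] 173.0 z 0.03 [0.551  0.2915] -23.4 [np.float64(35.0), np.float64(94.5)]
top blue [251.8 189.8] 443.0 z 0.016 [0.5237 0.0896] 11.4 [np.float64(84.1), np.float64(163.5)]
top blue [251.8 189.8] 443.0 z 0.03 [0.5203 0.0888] 11.4 [np.float64(83.2), np.float64(161.8)]
top blue [387.9 181. ] 549.0 z 0.016 [ 0.5156 -0.3207] 7.8 [np.float64(52.9), np.float64(118.2)]
top blue [387.9 181. ] 549.0 z 0.03 [ 0.5123 -0.3174] 7.8 [np.float64(52.4), np.float64(117.1)]
top blue [349.8  72.3] 3899.5 z 0.016 [ 0.8782 -0.2454] -89.8 [np.float64(145.6), np.float64(303.2)]
top blue [349.8  72.3] 3899.5 z 0.03 [
[... 1538 characters left out ...]
0)]
scene blue [312.5 240. ] 1671.5 z 0.03 [0.5399 0.0931] 11.0 [np.float64(86.2), np.float64(161.3)]
scene blue [166.7 210.1] 674.5 z 0.016 [ 0.5112 -0.3197] 7.5 [np.float64(59.0), np.float64(126.9)]
scene blue [166.7 210.1] 674.5 z 0.03 [ 0.521  -0.3123] 7.5 [np.float64(58.0), np.float64(124.8)]
scene blue [187.2  42.3] 159.0 z 0.016 [-0.3864 -0.5886] 13.5 [np.float64(86.2), np.float64(234.3)]
scene blue [187.2  42.3] 159.0 z 0.03 [-0.3619 -0.5767] 13.5 [np.float64(84.8), np.float64(230.5)]
scene blue [77.5 66.5] 13631.5 z 0.016 [-0.37   -1.1116] 37.7 [np.float64(692.7), np.float64(1328.1)]
scene blue [77.5 66.5] 13631.5 z 0.03 [-0.3458 -1.0912] 37.7 [np.float64(681.3), np.float64(1306.4)]
```

```bash
cat >> h.py <<'E'
def go(x,y,z,yawdeg):
    s=sensors.state(); Rm=R.from_quat(s['eef_rot']); p=s['ee_pos']
    t=Rm.inv().apply(np.array([x,y,z])-p)/.03
    a=np.radians(yawdeg)
    Rt=np.array([[np.cos(a),np.sin(a),0],[np.sin(a),-np.cos(a),0],[0,0,-1]])
    rv=(Rm.inv()*R.from_matrix(Rt)).as_rotvec()
    print('t',round(float(s['time_s']),2),'pos',np.round(p,4),'yaw',round(float(np.degrees(np.arctan2(*Rm.as_matrix()[[1,0],0]))),1),'| translation',np.round(t,3),'rotation',np.round(rv,3),'gap',round(float(s['finger_gap']),4),'F',np.round(s['contact_force'],1))
E
python3 -c "
from h import *
go(.58,.2,.3,180)"
```

```text
t 0.15 pos [0.1565 0.501  0.2309] yaw 162.6 | translation [-16.466  -5.368  -2.303] rotation [-0.001 -0.    -0.303] gap 0.0851 F [-0.9  0.9 -0.1]
```

>>> {"name": "arm_command", "arguments": {"hand": [85,85,85,85,85,85,85,85,85,85], "translation": [[-15.5,-5.2,-2.3],[-15.5,-5.2,-2.3],[-15.5,-5.2,-2.3],[-15.5,-5.2,-2.3],[-15.5,-5.2,-2.3],[-15.5,-5.2,-2.3],[-15.5,-5.2,-2.3],[-15.5,-5.2,-2.3],[-15.5,-5.2,-2.3],[-15.5,-5.2,-2.3]], "rotation": [[0,0,-0.3],[0,0,-0.3],[0,0,-0.3],[0,0,-0.3],[0,0,-0.3],[0,0,-0.3],[0,0,-0.3],[0,0,-0.3],[0,0,-0.3],[0,0,-0.3]]}}

```text
time_s: 1.15
ee_pos: [0.5497, 0.216, 0.2994]
eef_rot: [0.002, 1.0, 0.0, -0.0]
contact_force: [0.8, 1.2, -0.9]
finger_gap: 0.0852
```

```bash
python3 -c "
from h import *
s=sensors.state();print(np.abs(s['joint_velocities']).max())
ci,P=campose('wrist');im=capture('wrist');cv2.imwrite('pics/w1.png',im);np.save('pics/w1.npy',P)
go(.58,.0,.3,180)"
```

```text
1.0160110212294777
t 1.2 pos [0.5546 0.2113 0.2992] yaw 179.5 | translation [-0.905 -7.035 -0.01 ] rotation [-0.002  0.002 -0.008] gap 0.0849 F [ 4.2 -3.8 -0.6]
```

View pics/w1.png

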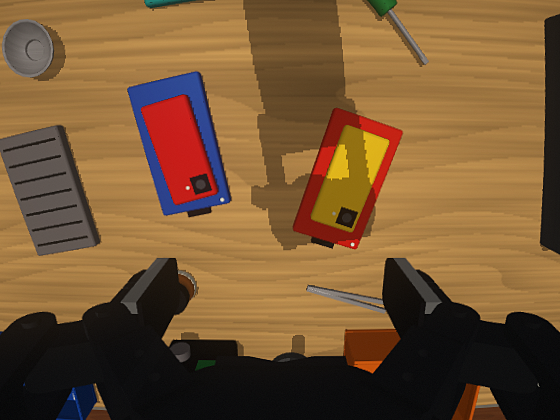

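The wrist view shows both stations whole: blue with the red phone at (180,144), red with the yellow phone at (348,178) under the arm's shadow, and the mat at (50,190). The arm was still moving, so I will let it settle before the next pictures.

>>> {"name": "arm_command", "arguments": {"hand": [85,85], "translation": [[0,0,0],[0,0,0]], "rotation": [[0,0,0],[0,0,0]]}}

```text
time_s: 1.4
ee_pos: [0.5481, 0.2177, 0.2989]
eef_rot: [0.001, 1.0, 0.0, -0.001]
contact_force: [-1.3, 0.3, -0.6]
finger_gap: 0.085
```

```bash
python3 -c "
from h import *
ci,P=campose('wrist');im=capture('wrist');cv2.imwrite('pics/w2.png',im);np.save('pics/w2.npy',P)
go(.56,.0,.3,180)"
```

```text
t 1.45 pos [0.5477 0.2182 0.2991] yaw 179.9 | translation [-0.424 -7.272 -0.03 ] rotation [ 0.    -0.001 -0.002] gap 0.085 F [ 0.6  0.4 -0.6]
```

>>> {"name": "arm_command", "arguments": {"hand": [85,85,85,85,85,85,85,85], "translation": [[0,-7,0],[0,-7,0],[0,-7,0],[0,-7,0],[0,-7,0],[0,-7,0],[0,-7,0],[0,-7,0]], "rotation": [[0,0,0],[0,0,0],[0,0,0],[0,0,0],[0,0,0],[0,0,0],[0,0,0],[0,0,0]]}}

```text
time_s: 2.25
ee_pos: [0.5477, 0.0094, 0.2995]
eef_rot: [0.0, 1.0, 0.0, 0.0]
contact_force: [0.1, -0.0, 0.2]
finger_gap: 0.085
```

```bash
python3 -c "
from h import *
ci,P=campose('wrist');im=capture('wrist');cv2.imwrite('pics/w3.png',im);np.save('pics/w3.npy',P)
go(.56,-.2,.3,180)"
```

```text
t 2.3 pos [0.5477 0.0093 0.2994] yaw 180.0 | translation [-0.411 -6.975 -0.02 ] rotation [ 0.  0. -0.] gap 0.0853 F [-0.7  0.1  0. ]
```

>>> {"name": "arm_command", "arguments": {"hand": [85,85,85,85,85,85,85,85], "translation": [[0,-7,0],[0,-7,0],[0,-7,0],[0,-7,0],[0,-7,0],[0,-7,0],[0,-7,0],[0,-7,0]], "rotation": [[0,0,0],[0,0,0],[0,0,0],[0,0,0],[0,0,0],[0,0,0],[0,0,0],[0,0,0]]}}

```text
time_s: 3.1
ee_pos: [0.5476, -0.2006, 0.2996]
eef_rot: [0.0, 1.0, 0.0, 0.0]
contact_force: [0.6, 0.0, -0.0]
finger_gap: 0.0849
```

```bash
python3 -c "
from h import *
ci,P=campose('wrist');im=capture('wrist');cv2.imwrite('pics/w4.png',im);np.save('pics/w4.npy',P)
go(.56,-.2,.3,180)"
```

```text
t 3.15 pos [ 0.5476 -0.2008  0.2997] yaw 180.0 | translation [-0.415  0.026 -0.011] rotation [-0.  0. -0.] gap 0.085 F [ 0.6  0.  -0.7]
```

View pics/w3.png

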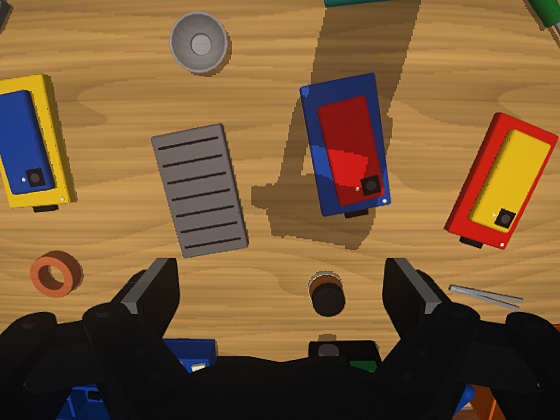

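View pics/w4.png

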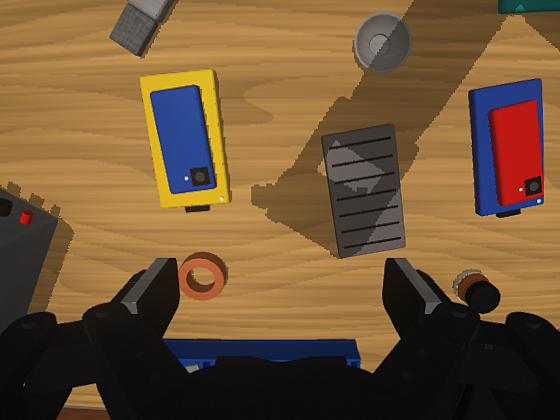

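Third picture (w3): mat at (200,190), blue station with red phone at (345,143), red station at (500,180). Fourth (w4): yellow station with blue phone at (185,138), mat at (363,190), blue station at (507,145). Next I measure rectangles and triangulate heights.

```bash
cat >> h.py <<'E'
def wmasks(im):
    H,S,V=cv2.split(cv2.cvtColor(im,cv2.COLOR_BGR2HSV))
    b=(S>150)&(V>50)
    m={'red':(b&((H<5)|(H>174))),'yellow':((S>190)&(V>50)&(H>22)&(H<34)),'blue':(b&(H>105)&(H<125)),'grey':((S<60)&(V>40)&(V<125))}
    return {k:cv2.morphologyEx(v.astype(np.uint8),cv2.MORPH_CLOSE,np.ones((5,5)))>0 for k,v in m.items()}
E
cat > meas.py <<'E'
from h import *
import sys
ci=camera_info('wrist'); cents={}
for n in sys.argv[1:]:
    im=cv2.imread(f'pics/{n}.png'); P=np.load(f'pics/{n}.npy'); im=im.copy(); im[258:]=0
    for c,m in wmasks(im).items():
        for k in comps(m,2500):
            x,y,w,h=cv2.boundingRect(k)
            if x<=1 or y<=1 or x+w>558: continue
            best=None
            for z in (.016,.030):
                q=axis_world(plane(ci,P,cv2.convexHull(k).reshape(-1,2),z))
                L,W=q[2][1],q[2][0]
                kind,e=('station',abs(L-164)+abs(W-90)) if z==.016 else ('phone',abs(L-124)+abs(W-58))
                if best is None or e<best[0]: best=(e,kind,q,z)
            e,kind,q,z=best
            if e>20: continue
            cents.setdefault((c,kind),[]).append((P,np.array(cv2.minAreaRect(k)[0])))
            print(n,c,kind,np.round(q[0],4),'ang',round(q[1],1),[float(v) for v in q[2]])
for k,v in cents.items():
    if len(v)>1: 
        r=[(lambda o,d:(o,d[0]))(*rays(ci,P,p)) for P,p in v]; x,res=tri(r); print('tri',k,np.round(x,4),np.round(res,4))
E
python3 meas.py w2 w3 w4
```

```text
w2 red station [0.5699 0.2957] ang -17.9 [90.2, 163.0]
w2 red phone [0.5287 0.0949] ang 14.9 [58.6, 122.5]
w2 blue station [0.5243 0.0914] ang 11.2 [90.4, 162.1]
w3 red phone [0.5293 0.0924] ang 15.1 [57.7, 122.9]
w3 yellow phone [0.5649 0.2944] ang -19.1 [62.0, 122.1]
w3 blue station [0.5248 0.0895] ang 11.5 [89.3, 162.1]
w3 grey station [ 0.5831 -0.0928] ang 10.4 [90.2, 162.2]
w4 red phone [0.5295 0.0897] ang 15.2 [62.2, 123.4]
w4 yellow station [ 0.5168 -0.319 ] ang 4.9 [88.5, 162.0]
w4 blue phone [ 0.5151 -0.3169] ang 7.6 [57.8, 121.6]
w4 blue station [0.5254 0.0861] ang 10.8 [94.8, 163.2]
w4 grey station [ 0.5831 -0.0948] ang 10.3 [89.8, 163.4]
tri ('red', 'phone') [0.528  0.0933 0.0247] [0.0002 0.0004 0.0002]
tri ('blue', 'station') [0.5222 0.0895 0.0124] [0.0008 0.0015 0.0009]
tri ('grey', 'station') [ 0.5795 -0.0941  0.0167] [0.0006 0.0006]
```

Run:
```python
from h import *
ci=camera_info('wrist')
obs={}
for n in ('w2','w3','w4'):
    im=cv2.imread(f'pics/{n}.png');P=np.load(f'pics/{n}.npy'); g=im.max(axis=2)
    im[258:]=0
    for c,m in wmasks(im).items():
        if c=='grey':continue
        for k in comps(m,2000):
            hull=cv2.convexHull(k); mk=np.zeros(g.shape,np.uint8); cv2.fillConvexPoly(mk,hull,1)
            d=((mk>0)&(g<55)); 
            for q in comps(d,60):
                M=cv2.minAreaRect(q)
                if max(M[1])<30 and min(M[1])>12:
                    p=np.array(M[0]); w=plane(ci,P,[p],.03)[0]; print(n,c,np.round(p,1),np.round(M[1],1),np.round(w,4)); obs.setdefault(round(w[1]*12),[]).append((P,p))
for k,v in obs.items():
    if len(v)>1:
        x,res=tri([(lambda o,d:(o,d[0]))(*rays(ci,P,p)) for P,p in v]); print(k,len(v),np.round(x,4),np.round(res,4))
go(.565,.295,.12,161)
```

```text
w2 red [344.9 218.8] [17.4 16.1] [0.6121 0.2963 0.03  ]
w2 red [198.8 185.2] [17.4 17.1] [0.5686 0.1167 0.03  ]
w2 blue [198.8 185.2] [17.4 17.1] [0.5686 0.1167 0.03  ]
w3 red [504.7 218.1] [14.8 17.4] [0.612  0.2972 0.03  ]
w3 red [370.4 185. ] [16.7 17.7] [0.569  0.1176 0.03  ]
w3 yellow [504.7 218.1] [14.8 17.4] [0.612  0.2972 0.03  ]
w3 yellow [ 35.1 177.1] [18.5 15.4] [ 0.5573 -0.3005  0.03  ]
w3 blue [ 35.1 177.1] [18.5 15.4] [ 0.5573 -0.3005  0.03  ]
w3 blue [370.4 185. ] [16.7 17.7] [0.569  0.1176 0.03  ]
w4 red [533.  185.4] [17.5 16.2] [0.5688 0.1185 0.03  ]
w4 yellow [199.7 176.1] [17.8 17.4] [ 0.5576 -0.3     0.03  ]
w4 blue [199.7 176.1] [17.8 17.4] [ 0.5576 -0.3     0.03  ]
w4 blue [533.  185.4] [17.5 16.2] [0.5688 0.1185 0.03  ]
4 3 [0.6115 0.2959 0.0317] [0. 0. 0.]
1 6 [0.5684 0.1171 0.0319] [0.0002 0.0002 0.0002 0.0002 0.     0.    ]
-4 4 [ 0.5572 -0.2997  0.0311] [0.0001 0.0001 0.0001 0.0001]
t 3.15 pos [ 0.5476 -0.2008  0.2997] yaw 180.0 | translation [-0.571 16.526  5.988] rotation [0.    0.    0.331] gap 0.085 F [ 0.6  0.  -0.7]
```

Camera squares triangulate to z ≈ 31–32 mm (small bump on a 30 mm top), and the mat to about 16.7 mm, which agrees with the text. The arm is near the yellow station, so I park the blue phone first.

```bash
python3 -c "
from h import *
go(.515,-.3175,.10,187.6)"
```

```text
t 3.15 pos [ 0.5476 -0.2008  0.2997] yaw 180.0 | translation [ 1.086 -3.891  6.655] rotation [-0.     0.    -0.133] gap 0.085 F [ 0.6  0.  -0.7]
```

>>> {"name": "arm_command", "arguments": {"hand": [85,85,85,85,85,85,85,85,85], "translation": [[1.09,-3.9,6.65],[1.09,-3.9,6.65],[1.09,-3.9,6.65],[1.09,-3.9,6.65],[1.09,-3.9,6.65],[1.09,-3.9,6.65],[1.09,-3.9,6.65],[1.09,-3.9,6.65],[1.09,-3.9,6.65]], "rotation": [[0,0,-0.133],[0,0,-0.133],[0,0,-0.133],[0,0,-0.133],[0,0,-0.133],[0,0,-0.133],[0,0,-0.133],[0,0,-0.133],[0,0,-0.133]], "force": 60}}

```text
time_s: 4.05
ee_pos: [0.5152, -0.3188, 0.1017]
eef_rot: [-0.066, 0.998, -0.001, 0.001]
contact_force: [0.5, -0.3, 0.2]
finger_gap: 0.0849
```

```bash
python3 -c "
from h import *
ci,P=campose('wrist');im=capture('wrist');cv2.imwrite('pics/w5.png',im);np.save('pics/w5.npy',P)
go(.515,-.3175,.018,187.6)"
```

```text
t 4.1 pos [ 0.515  -0.3189  0.1014] yaw -172.5 | translation [-1.000e-03  5.200e-02  2.779e+00] rotation [-0.002  0.002 -0.001] gap 0.0852 F [-0.2  0.2 -0.5]
```

View pics/w5.png

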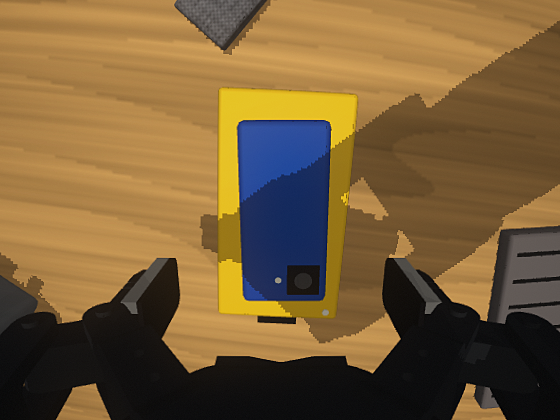

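>>> {"name": "arm_command", "arguments": {"hand": [85,85,85,85,85,75,66,60,55,55], "translation": [[0,0.05,1],[0,0.05,2],[0,0.05,2.84],[0,0.05,2.84],[0,0.05,2.84],[0,0.05,2.84],[0,0.05,2.84],[0,0.05,2.84],[0,0.05,2.84],[0,0.05,2.84]], "rotation": [[0,0,0],[0,0,0],[0,0,0],[0,0,0],[0,0,0],[0,0,0],[0,0,0],[0,0,0],[0,0,0],[0,0,0]], "force": 60}}

```text
time_s: 5.1
ee_pos: [0.5144, -0.3182, 0.016]
eef_rot: [-0.065, 0.998, -0.001, 0.0]
contact_force: [-1.2, 0.3, 7.3]
finger_gap: 0.0563
```

>>> {"name": "arm_command", "arguments": {"hand": [40,40,40,40], "translation": [[0,0,0],[0,0,0],[0,0,0],[0,0,0]], "rotation": [[0,0,0],[0,0,0],[0,0,0],[0,0,0]]}}

```text
time_s: 5.5
ee_pos: [0.5144, -0.3182, 0.016]
eef_rot: [-0.065, 0.998, -0.001, 0.001]
contact_force: [-1.5, 1.3, 6.9]
finger_gap: 0.0567
```

```bash
python3 -c "
from h import *
ci,P=campose('wrist');im=capture('wrist');cv2.imwrite('pics/w6.png',im);np.save('pics/w6.npy',P)
go(.515,-.3175,.10,187.6)"
```

```text
t 5.55 pos [ 0.5144 -0.3182  0.016 ] yaw -172.5 | translation [-0.026  0.016 -2.8  ] rotation [-0.001  0.001 -0.002] gap 0.0565 F [-3.2  2.3  6.5]
```

View pics/w6.png

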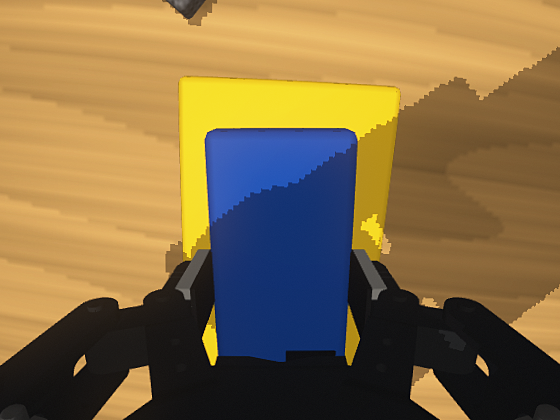

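>>> {"name": "arm_command", "arguments": {"hand": [40,40,40,40,40,40], "translation": [[0,0,-0.15],[0,0,-0.6],[0,0,-1.3],[0,0,-2.1],[0,0,-2.5],[0,0,-2.5]], "rotation": [[0,0,0],[0,0,0],[0,0,0],[0,0,0],[0,0,0],[0,0,0]]}}

```text
time_s: 6.15
ee_pos: [0.5147, -0.3184, 0.0917]
eef_rot: [-0.065, 0.998, -0.001, 0.001]
contact_force: [-0.3, -0.9, -1.3]
finger_gap: 0.0559
```

```bash
python3 -c "
from h import *
im=capture('wrist');cv2.imwrite('pics/w7.png',im)
go(.583,-.0935,.09,190.4)"
```

```text
t 6.2 pos [ 0.5141 -0.318   0.0901] yaw -172.5 | translation [-3.250e+00  7.121e+00 -2.000e-03] rotation [-0.001  0.001 -0.051] gap 0.056 F [ 0.3  0.5 -1.8]
```

View pics/w7.png

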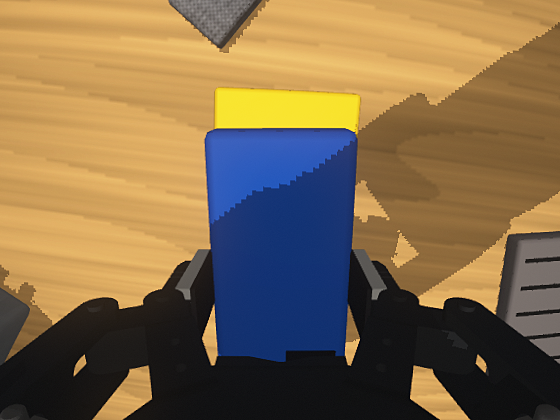

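Phone held level: its far edge is still at row 130, the same as before the lift. I carry it to the mat.

>>> {"name": "arm_command", "arguments": {"hand": [40,40,40,40,40,40,40,40,40,40], "translation": [[-0.2,0.4,0],[-0.6,1.3,0],[-1.1,2.4,0],[-1.7,3.7,0],[-2.25,5.0,0],[-2.7,6.0,0],[-3.1,6.8,0],[-3.25,7.12,0],[-3.25,7.12,0],[-3.25,7.12,0]], "rotation": [[0,0,0],[0,0,-0.01],[0,0,-0.02],[0,0,-0.03],[0,0,-0.04],[0,0,-0.051],[0,0,-0.051],[0,0,-0.051],[0,0,-0.051],[0,0,-0.051]]}}

```text
time_s: 7.2
ee_pos: [0.5825, -0.0939, 0.0891]
eef_rot: [-0.09, 0.996, 0.0, -0.0]
contact_force: [0.8, -1.6, -1.3]
finger_gap: 0.0558
```

```bash
python3 -c "
from h import *
im=capture('wrist');cv2.imwrite('pics/w8.png',im)
go(.583,-.0935,.0165,190.4)"
```

```text
t 7.25 pos [ 0.5826 -0.0943  0.0893] yaw -169.7 | translation [-0.021  0.024  2.426] rotation [ 0.    -0.001 -0.001] gap 0.0561 F [-0.2 -0.8 -1.6]
```

View pics/w8.png

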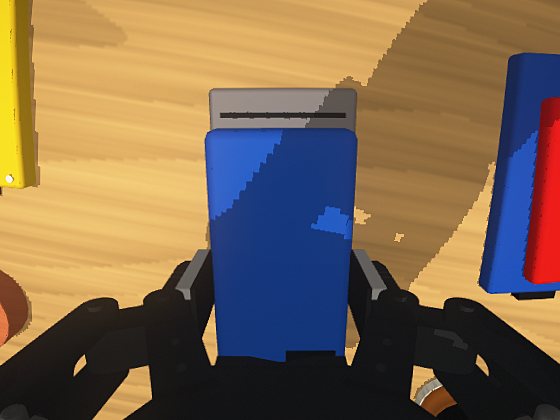

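```bash
python3 -c "
from h import *
ci=camera_info('wrist')
print(plane(ci,np.load('pics/w3.npy'),[[327,297],[55,274]],.03),plane(ci,np.load('pics/w4.npy'),[[483,297],[203,276]],.03),plane(ci,np.load('pics/w3.npy'),[[327,297]],.045))"
```

```text
[[ 0.72188705  0.06997536  0.03      ]
 [ 0.69075768 -0.29830431  0.03      ]] [[ 0.7261407   0.07699445  0.03      ]
 [ 0.69078103 -0.30428345  0.03      ]] [[0.71312441 0.06772596 0.045     ]]
```

>>> {"name": "arm_command", "arguments": {"hand": [40,40,40,40,40,40,40,40], "translation": [[0,0,0.4],[0,0,1.1],[0,0,1.8],[0,0,2.15],[0,0,2.3],[0,0,2.38],[0,0,2.43],[0,0,2.43]], "rotation": [[0,0,0],[0,0,0],[0,0,0],[0,0,0],[0,0,0],[0,0,0],[0,0,0],[0,0,0]]}}

```text
time_s: 8.05
ee_pos: [0.5832, -0.0935, 0.0172]
eef_rot: [-0.09, 0.996, -0.0, 0.0]
contact_force: [0.5, 0.0, -0.7]
finger_gap: 0.0565
```

>>> {"name": "arm_command", "arguments": {"hand": [40,40,58,60,64,70,78,85,85], "translation": [[0,0,0.03],[0,0,0.03],[0,0,0.03],[0,0,0.03],[0,0,0.03],[0,0,0.03],[0,0,0.03],[0,0,0.03],[0,0,0.03]], "rotation": [[0,0,0],[0,0,0],[0,0,0],[0,0,0],[0,0,0],[0,0,0],[0,0,0],[0,0,0],[0,0,0]]}}

```text
time_s: 8.95
ee_pos: [0.583, -0.0934, 0.0159]
eef_rot: [-0.09, 0.996, -0.0, 0.0]
contact_force: [-0.1, 0.4, -0.3]
finger_gap: 0.0849
```

```bash
python3 -c "
from h import *
im=capture('wrist');cv2.imwrite('pics/w9.png',im)
go(.583,-.0935,.12,190.4)
go(.565,.2955,.12,161)"
```

```text
t 9.0 pos [ 0.5829 -0.0934  0.0158] yaw -169.6 | translation [-1.000e-03 -3.000e-03 -3.472e+00] rotation [-0. -0. -0.] gap 0.085 F [-0.3  0.8  0.2]
t 9.0 pos [ 0.5829 -0.0934  0.0158] yaw -169.6 | translation [-1.747 12.86  -3.472] rotation [-0.    -0.     0.513] gap 0.085 F [-0.3  0.8  0.2]
```

View pics/w9.png

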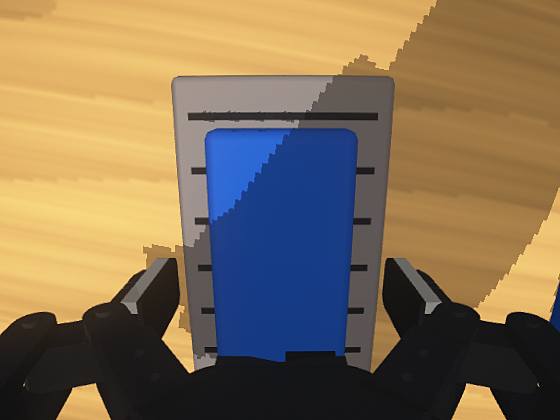

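The blue phone lies centred on the mat and released (phone columns 205–357 within mat columns 175–395). I rise and go to the yellow phone.

>>> {"name": "arm_command", "arguments": {"hand": [85,85,85,85,85,85,85,85,85,85], "translation": [[0,0,-1.6],[0,0,-3.2],[-0.2,1.4,-3.47],[-0.4,2.9,-3.47],[-0.6,4.4,-3.47],[-0.8,5.9,-3.47],[-1.0,7.4,-3.47],[-1.2,8.9,-3.47],[-1.4,10.4,-3.47],[-1.6,11.9,-3.47]], "rotation": [[0,0,0],[0,0,0],[0,0,0],[0,0,0.1],[0,0,0.2],[0,0,0.3],[0,0,0.4],[0,0,0.513],[0,0,0.513],[0,0,0.513]]}}

```text
time_s: 10.0
ee_pos: [0.5654, 0.2683, 0.12]
eef_rot: [0.165, 0.986, 0.0, 0.0]
contact_force: [-0.3, -0.4, 0.6]
finger_gap: 0.085
```

>>> {"name": "arm_command", "arguments": {"hand": [85,85,85], "translation": [[0,0,0],[0,0,0],[0,0,0]], "rotation": [[0,0,0],[0,0,0],[0,0,0]]}}

```text
time_s: 10.3
ee_pos: [0.566, 0.2654, 0.1199]
eef_rot: [0.166, 0.986, -0.0, -0.0]
contact_force: [0.5, 0.2, -0.1]
finger_gap: 0.0845
```

```bash
python3 -c "
from h import *
ci,P=campose('wrist');im=capture('wrist');cv2.imwrite('pics/w10.png',im);np.save('pics/w10.npy',P)
go(.565,.2955,.10,161)"; python3 meas.py w10
```

```text
t 10.35 pos [0.5661 0.2651 0.1199] yaw 160.9 | translation [0.366 0.944 0.665] rotation [-0.    -0.    -0.002] gap 0.0849 F [ 0.2 -0.4 -0.4]
w10 yellow phone [0.559  0.2997] ang -19.1 [56.3, 109.3]
```

View pics/w10.png

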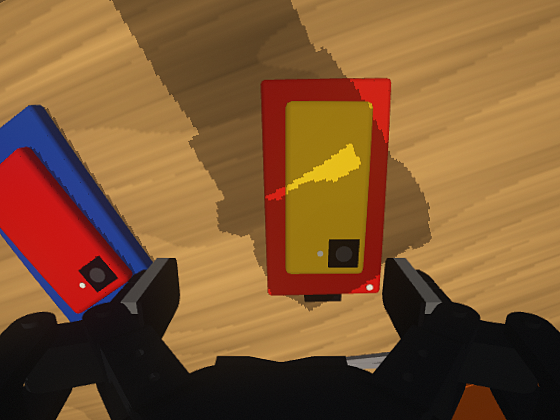

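Yellow phone at columns 286–373, square to the jaws. I close in and descend to TCP z = 17 mm.

```bash
python3 -c "
from h import *
go(.565,.297,.10,161)
go(.565,.297,.017,161)"
```

```text
t 10.35 pos [0.5661 0.2651 0.1199] yaw 160.9 | translation [0.382 0.992 0.665] rotation [-0.    -0.    -0.002] gap 0.0849 F [ 0.2 -0.4 -0.4]
t 10.35 pos [0.5661 0.2651 0.1199] yaw 160.9 | translation [0.382 0.992 3.431] rotation [-0.    -0.    -0.002] gap 0.0849 F [ 0.2 -0.4 -0.4]
```

>>> {"name": "arm_command", "arguments": {"hand": [85,85,85,85,85,85,85,76,66,60], "translation": [[0.2,0.5,0.3],[0.38,0.99,0.66],[0.38,0.99,1.2],[0.38,0.99,2.2],[0.38,0.99,3.0],[0.38,0.99,3.43],[0.38,0.99,3.43],[0.38,0.99,3.43],[0.38,0.99,3.43],[0.38,0.99,3.43]], "rotation": [[0,0,0],[0,0,0],[0,0,0],[0,0,0],[0,0,0],[0,0,0],[0,0,0],[0,0,0],[0,0,0],[0,0,0]]}}

```text
time_s: 11.35
ee_pos: [0.5653, 0.2984, 0.0182]
eef_rot: [0.165, 0.986, 0.0, 0.001]
contact_force: [0.9, 1.6, 0.8]
finger_gap: 0.0601
```

>>> {"name": "arm_command", "arguments": {"hand": [54,40,40,40,40], "translation": [[0,0,0],[0,0,0],[0,0,0],[0,0,0],[0,0,0]], "rotation": [[0,0,0],[0,0,0],[0,0,0],[0,0,0],[0,0,0]]}}

```text
time_s: 11.85
ee_pos: [0.5655, 0.2985, 0.0187]
eef_rot: [0.165, 0.986, 0.001, 0.001]
contact_force: [-1.1, -0.3, 5.2]
finger_gap: 0.0562
```

>>> {"name": "arm_command", "arguments": {"hand": [40,40,40,40,40,40], "translation": [[0,0,-0.15],[0,0,-0.6],[0,0,-1.3],[0,0,-2.1],[0,0,-2.5],[0,0,-2.5]], "rotation": [[0,0,0],[0,0,0],[0,0,0],[0,0,0],[0,0,0],[0,0,0]]}}

```text
time_s: 12.45
ee_pos: [0.5655, 0.2984, 0.0942]
eef_rot: [0.165, 0.986, 0.001, 0.002]
contact_force: [1.0, 0.7, -2.1]
finger_gap: 0.056
```

```bash
python3 -c "
from h import *
im=capture('wrist');cv2.imwrite('pics/w11.png',im)
go(.517,-.319,.092,184.9)"
```

```text
t 12.5 pos [0.5648 0.2982 0.0925] yaw 161.0 | translation [-5.195e+00 -1.997e+01  9.000e-03] rotation [ 0.     0.001 -0.417] gap 0.0561 F [-0.3 -1.5 -2.5]
```

View pics/w11.png

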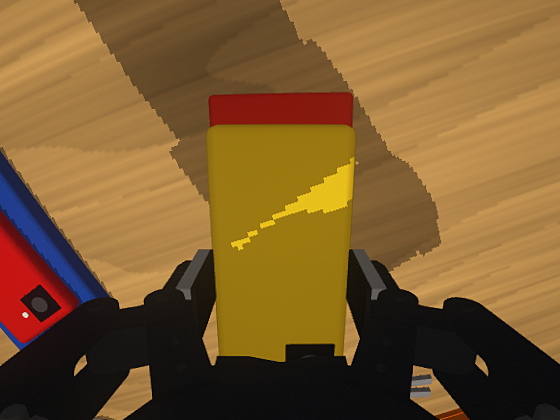

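Yellow phone held level (far edge at row 126). I carry it to the yellow station in two legs.

>>> {"name": "arm_command", "arguments": {"hand": [40,40,40,40,40,40,40,40,40,40], "translation": [[-0.1,-0.4,0],[-0.3,-1.2,0],[-0.6,-2.3,0],[-0.93,-3.6,0],[-1.27,-4.9,0],[-1.6,-6.2,0],[-1.95,-7.5,0],[-2.3,-8.8,0],[-2.6,-10.0,0],[-2.91,-11.2,0]], "rotation": [[0,0,0],[0,0,0],[0,0,-0.03],[0,0,-0.06],[0,0,-0.1],[0,0,-0.14],[0,0,-0.18],[0,0,-0.21],[0,0,-0.24],[0,0,-0.25]]}}

```text
time_s: 13.5
ee_pos: [0.5364, -0.05, 0.091]
eef_rot: [0.041, 0.999, 0.0, -0.001]
contact_force: [0.8, -0.5, -2.9]
finger_gap: 0.056
```

```bash
python3 -c "
from h import *
go(.5185,-.319,.092,184.9)"
```

```text
t 13.5 pos [ 0.5364 -0.05    0.091 ] yaw 175.3 | translation [-0.134 -8.987 -0.038] rotation [ 0.001 -0.002 -0.167] gap 0.056 F [ 0.8 -0.5 -2.9]
```

>>> {"name": "arm_command", "arguments": {"hand": [40,40,40,40,40,40,40,40,40,40], "translation": [[0,-1.2,0],[0,-2.5,0],[0,-3.8,0],[-0.05,-5.1,0],[-0.1,-6.3,0],[-0.1,-7.4,0],[-0.1,-8.2,0],[-0.1,-8.6,0],[-0.1,-8.7,0],[-0.1,-8.7,0]], "rotation": [[0,0,-0.02],[0,0,-0.05],[0,0,-0.08],[0,0,-0.11],[0,0,-0.14],[0,0,-0.16],[0,0,-0.167],[0,0,-0.167],[0,0,-0.167],[0,0,-0.167]]}}

```text
time_s: 14.5
ee_pos: [0.5192, -0.3077, 0.0915]
eef_rot: [-0.042, 0.999, 0.0, -0.0]
contact_force: [-1.1, -0.0, -2.0]
finger_gap: 0.056
```

```bash
python3 -c "
from h import *
ci,P=campose('wrist');im=capture('wrist');cv2.imwrite('pics/w12.png',im);np.save('pics/w12.npy',P)
go(.5185,-.319,.092,184.9)
go(.5185,-.319,.0185,184.9)"
```

```text
t 14.55 pos [ 0.5194 -0.3073  0.0917] yaw -175.1 | translation [ 0.063 -0.387 -0.011] rotation [ 0.001 -0.001  0.   ] gap 0.0562 F [-1.1 -0.1 -2.1]
t 14.55 pos [ 0.5194 -0.3073  0.0917] yaw -175.1 | translation [ 0.061 -0.39   2.439] rotation [ 0.001 -0.001  0.   ] gap 0.0562 F [-1.1 -0.1 -2.1]
```

View pics/w12.png

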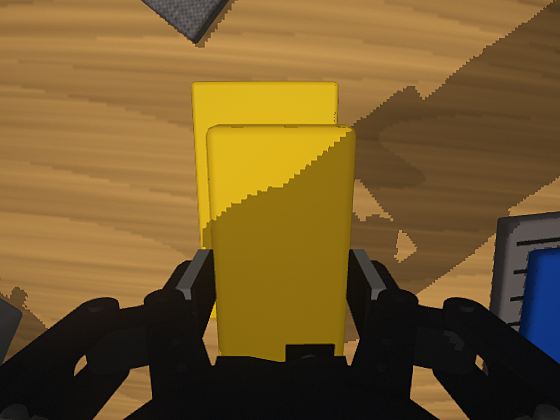

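The station shows slightly to the left of the phone (columns 193–338 against 208–356), which matches the 12 mm still to go. I shift and lower.

>>> {"name": "arm_command", "arguments": {"hand": [40,40,40,40,40,40,40,40,40,40], "translation": [[0.03,-0.2,0],[0.06,-0.39,0],[0.06,-0.39,0.4],[0.06,-0.39,1.0],[0.06,-0.39,1.6],[0.06,-0.39,2.05],[0.06,-0.39,2.25],[0.06,-0.39,2.35],[0.06,-0.39,2.42],[0.06,-0.39,2.44]], "rotation": [[0,0,0],[0,0,0],[0,0,0],[0,0,0],[0,0,0],[0,0,0],[0,0,0],[0,0,0],[0,0,0],[0,0,0]]}}

```text
time_s: 15.55
ee_pos: [0.5189, -0.3203, 0.0192]
eef_rot: [-0.043, 0.999, -0.0, 0.0]
contact_force: [-0.2, -0.4, -1.3]
finger_gap: 0.0557
```

>>> {"name": "arm_command", "arguments": {"hand": [40,40], "translation": [[0,0,0],[0,0,0]], "rotation": [[0,0,0],[0,0,0]]}}

```text
time_s: 15.75
ee_pos: [0.5188, -0.3203, 0.0193]
eef_rot: [-0.043, 0.999, -0.0, 0.0]
contact_force: [-0.5, 0.3, -1.4]
finger_gap: 0.0557
```

```bash
python3 -c "
from h import *
im=capture('wrist');cv2.imwrite('pics/w13.png',im)
go(.5185,-.319,.0185,184.9)"
```

```text
t 15.8 pos [ 0.5188 -0.3202  0.0192] yaw -175.1 | translation [0.007 0.042 0.024] rotation [-0.  0. -0.] gap 0.0557 F [ 0.9 -0.4 -1.4]
```

View pics/w13.png

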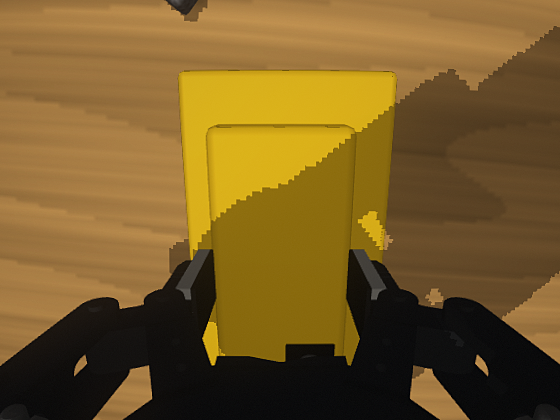

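>>> {"name": "arm_command", "arguments": {"hand": [40,40,40,58,60,64,70,78,85,85], "translation": [[0,0.04,0.02],[0,0.04,0.05],[0,0.04,0.05],[0,0.04,0.05],[0,0.04,0.05],[0,0.04,0.05],[0,0.04,0.05],[0,0.04,0.05],[0,0.04,0.05],[0,0.04,0.05]], "rotation": [[0,0,0],[0,0,0],[0,0,0],[0,0,0],[0,0,0],[0,0,0],[0,0,0],[0,0,0],[0,0,0],[0,0,0]]}}

```text
time_s: 16.8
ee_pos: [0.5186, -0.3189, 0.0173]
eef_rot: [-0.043, 0.999, 0.0, -0.0]
contact_force: [0.1, 0.8, -0.2]
finger_gap: 0.0846
```

```bash
python3 -c "
from h import *
im=capture('wrist');cv2.imwrite('pics/w14.png',im)
go(.5185,-.319,.1,184.9)"
```

```text
t 16.85 pos [ 0.5186 -0.3189  0.0173] yaw -175.1 | translation [ 0.003 -0.003 -2.756] rotation [ 0. -0. -0.] gap 0.0848 F [-0.2 -0.3 -0.2]
```

View pics/w14.png

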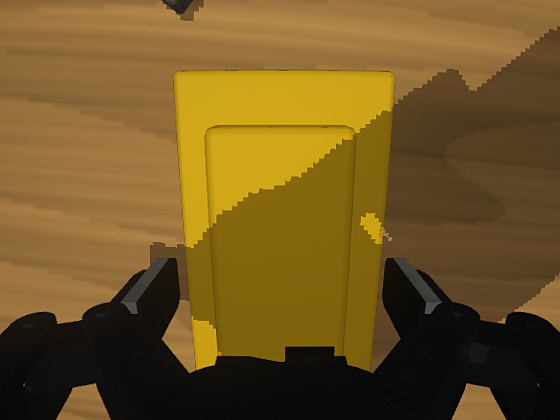

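>>> {"name": "arm_command", "arguments": {"hand": [85,85,85,85,85,85], "translation": [[0,0,-1.3],[0,0,-2.8],[0,0,-4.2],[0,0,-5.3],[0,0,-5.3],[0,0,-5.3]], "rotation": [[0,0,0],[0,0,0],[0,0,0],[0,0,0],[0,0,0],[0,0,0]]}}

```text
time_s: 17.45
ee_pos: [0.5186, -0.3189, 0.1764]
eef_rot: [-0.043, 0.999, -0.0, 0.0]
contact_force: [-0.7, 0.7, -0.5]
finger_gap: 0.0853
```

```bash
python3 -c "
from h import *
ci,P=campose('wrist');im=capture('wrist');cv2.imwrite('pics/w15.png',im);np.save('pics/w15.npy',P)
go(.529,.0935,.12,195.1)"; python3 meas.py w15
```

```text
t 17.5 pos [ 0.5182 -0.3187  0.1754] yaw -175.1 | translation [-1.528 13.656  1.859] rotation [ 0.001 -0.001 -0.178] gap 0.0848 F [-0.  -0.4 -0.9]
w15 yellow station [ 0.5112 -0.3197] ang 4.7 [88.6, 149.7]
```

View pics/w15.png

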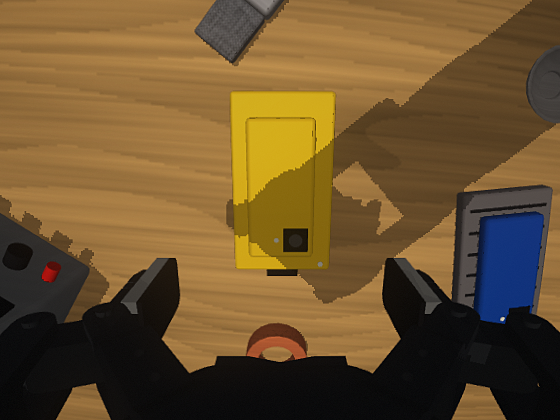

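```bash
python3 -c "
from h import *
ci=camera_info('wrist');P=np.load('pics/w15.npy')
p=plane(ci,P,[[247,118],[315,120],[248,256],[313,258]],.03);s=plane(ci,P,[[231,92],[335,94],[236,269],[328,269]],.016)
print(p,s,p.mean(0),s.mean(0))"
```

```text
[[ 0.46023418 -0.35269304  0.03      ]
 [ 0.45716637 -0.29737431  0.03      ]
 [ 0.58122624 -0.34461378  0.03      ]
 [ 0.57823872 -0.28585864  0.03      ]] [[ 0.4403228  -0.36875833  0.016     ]
 [ 0.43456195 -0.2814737   0.016     ]
 [ 0.60199457 -0.35623094  0.016     ]
 [ 0.59458472 -0.26828424  0.016     ]] [ 0.51921638 -0.32013494  0.03      ] [ 0.51786601 -0.3186868   0.016     ]
```

The yellow phone is centred to about 2 mm on its station (247–315 within 232–335). Now the red phone.

>>> {"name": "arm_command", "arguments": {"hand": [85,85,85,85,85,85,85,85,85,85], "translation": [[-0.15,1.3,0.2],[-0.3,2.8,0.5],[-0.5,4.4,0.8],[-0.65,6.0,1.0],[-0.85,7.6,1.2],[-1.0,9.2,1.4],[-1.2,10.8,1.6],[-1.4,12.4,1.8],[-1.53,13.66,1.86],[-1.53,13.66,1.86]], "rotation": [[0,0,0],[0,0,-0.05],[0,0,-0.1],[0,0,-0.15],[0,0,-0.178],[0,0,-0.178],[0,0,-0.178],[0,0,-0.178],[0,0,-0.178],[0,0,-0.178]]}}

```text
time_s: 18.5
ee_pos: [0.528, 0.0972, 0.1187]
eef_rot: [-0.134, 0.991, 0.001, -0.002]
contact_force: [0.1, -0.3, 0.5]
finger_gap: 0.0852
```

>>> {"name": "arm_command", "arguments": {"hand": [85,85,85], "translation": [[0,0,0],[0,0,0],[0,0,0]], "rotation": [[0,0,0],[0,0,0],[0,0,0]]}}

```text
time_s: 18.8
ee_pos: [0.5294, 0.0921, 0.1203]
eef_rot: [-0.13, 0.991, -0.0, -0.0]
contact_force: [0.4, 0.1, 0.6]
finger_gap: 0.0849
```

```bash
python3 -c "
from h import *
ci,P=campose('wrist');im=capture('wrist');cv2.imwrite('pics/w16.png',im);np.save('pics/w16.npy',P)
go(.529,.0935,.017,195.1)"
```

```text
t 18.85 pos [0.5295 0.0922 0.1204] yaw -165.0 | translation [0.004 0.045 3.447] rotation [ 0.    -0.    -0.002] gap 0.0852 F [ 0.4  0.5 -0.3]
```

View pics/w16.png

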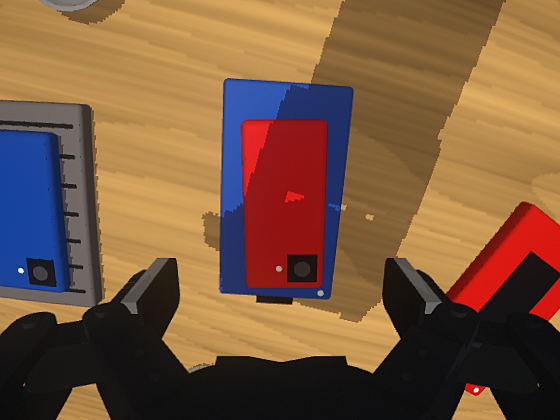

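Red phone at columns 243–327, square and central between the fingers. I descend, grip and lift.

>>> {"name": "arm_command", "arguments": {"hand": [85,85,85,85,85,85,85,76,66,60], "translation": [[0,0.05,0.5],[0,0.05,1.3],[0,0.05,2.2],[0,0.05,2.9],[0,0.05,3.3],[0,0.05,3.45],[0,0.05,3.45],[0,0.05,3.45],[0,0.05,3.45],[0,0.05,3.45]], "rotation": [[0,0,0],[0,0,0],[0,0,0],[0,0,0],[0,0,0],[0,0,0],[0,0,0],[0,0,0],[0,0,0],[0,0,0]]}}

```text
time_s: 19.85
ee_pos: [0.5294, 0.0947, 0.0177]
eef_rot: [-0.131, 0.991, -0.0, 0.001]
contact_force: [-0.4, 0.2, 0.4]
finger_gap: 0.0599
```

>>> {"name": "arm_command", "arguments": {"hand": [54,40,40,40,40], "translation": [[0,0,0],[0,0,0],[0,0,0],[0,0,0],[0,0,0]], "rotation": [[0,0,0],[0,0,0],[0,0,0],[0,0,0],[0,0,0]]}}

```text
time_s: 20.35
ee_pos: [0.5294, 0.0947, 0.0181]
eef_rot: [-0.131, 0.991, -0.0, 0.001]
contact_force: [-2.2, 0.4, 7.8]
finger_gap: 0.0563
```

>>> {"name": "arm_command", "arguments": {"hand": [40,40,40,40,40,40], "translation": [[0,0,-0.15],[0,0,-0.6],[0,0,-1.3],[0,0,-2.1],[0,0,-2.5],[0,0,-2.5]], "rotation": [[0,0,0],[0,0,0],[0,0,0],[0,0,0],[0,0,0],[0,0,0]]}}

```text
time_s: 20.95
ee_pos: [0.5299, 0.0948, 0.0938]
eef_rot: [-0.131, 0.991, -0.0, 0.002]
contact_force: [0.4, 0.1, -3.0]
finger_gap: 0.056
```

```bash
python3 -c "
from h import *
im=capture('wrist');cv2.imwrite('pics/w17.png',im)
go(.5705,.296,.092,162.1)"
```

```text
t 21.0 pos [0.5291 0.0947 0.0924] yaw -164.9 | translation [-3.076  6.12   0.014] rotation [-0.     0.001  0.576] gap 0.0563 F [-1.1  0.5 -2.7]
```

View pics/w17.png

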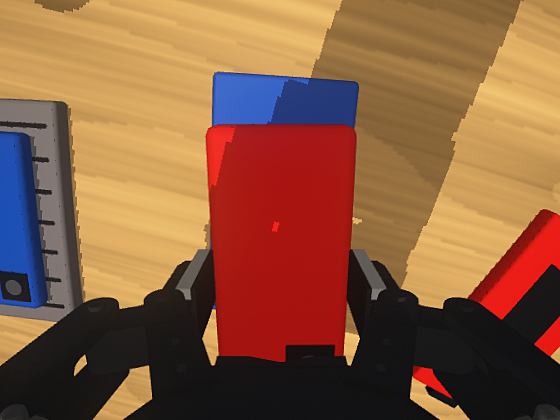

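Red phone held level (far edge at row 126). I carry it to the red station.

>>> {"name": "arm_command", "arguments": {"hand": [40,40,40,40,40,40,40,40,40,40], "translation": [[-0.15,0.3,0],[-0.45,0.9,0],[-0.9,1.8,0],[-1.4,2.8,0],[-1.9,3.8,0],[-2.4,4.8,0],[-2.8,5.6,0],[-3.05,6.05,0],[-3.08,6.12,0],[-3.08,6.12,0]], "rotation": [[0,0,0.03],[0,0,0.09],[0,0,0.16],[0,0,0.24],[0,0,0.32],[0,0,0.4],[0,0,0.48],[0,0,0.54],[0,0,0.576],[0,0,0.576]]}}

```text
time_s: 22.0
ee_pos: [0.5698, 0.2964, 0.0903]
eef_rot: [0.155, 0.988, -0.001, -0.001]
contact_force: [0.2, -0.1, -2.8]
finger_gap: 0.0558
```

>>> {"name": "arm_command", "arguments": {"hand": [40,40], "translation": [[0,0,0],[0,0,0]], "rotation": [[0,0,0],[0,0,0]]}}

```text
time_s: 22.2
ee_pos: [0.5704, 0.2955, 0.0915]
eef_rot: [0.156, 0.988, -0.0, -0.0]
contact_force: [-0.4, 0.1, -2.0]
finger_gap: 0.0559
```

```bash
python3 -c "
from h import *
ci,P=campose('wrist');im=capture('wrist');cv2.imwrite('pics/w18.png',im);np.save('pics/w18.npy',P)
go(.571,.2955,.018,162.1)"
```

```text
t 22.25 pos [0.5704 0.2956 0.0917] yaw 162.1 | translation [-0.02   0.004  2.458] rotation [-0. -0. -0.] gap 0.0559 F [-0.3  0.5 -2.3]
```

View pics/w18.png

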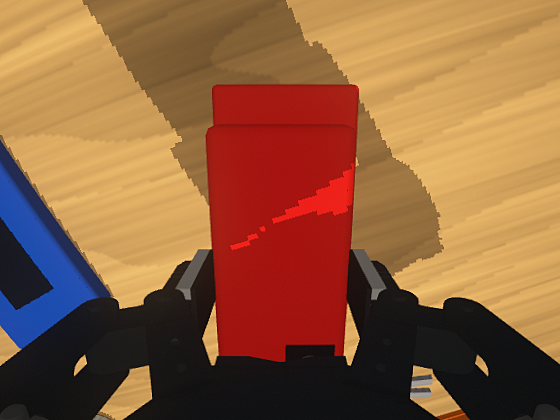

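Station edge columns 213–358, phone 207–355: centred within 2 mm. I lower and release.

>>> {"name": "arm_command", "arguments": {"hand": [40,40,40,40,40,40,40,40,40,40], "translation": [[0,0.03,0.15],[0,0.03,0.6],[0,0.03,1.2],[0,0.03,1.8],[0,0.03,2.15],[0,0.03,2.3],[0,0.03,2.4],[0,0.03,2.46],[0,0.03,2.48],[0,0.03,2.48]], "rotation": [[0,0,0],[0,0,0],[0,0,0],[0,0,0],[0,0,0],[0,0,0],[0,0,0],[0,0,0],[0,0,0],[0,0,0]]}}

```text
time_s: 23.25
ee_pos: [0.5711, 0.297, 0.0182]
eef_rot: [0.156, 0.988, 0.0, 0.0]
contact_force: [-0.8, 0.1, -0.5]
finger_gap: 0.0559
```

>>> {"name": "arm_command", "arguments": {"hand": [40,40], "translation": [[0,0,0],[0,0,0]], "rotation": [[0,0,0],[0,0,0]]}}

```text
time_s: 23.45
ee_pos: [0.571, 0.297, 0.0182]
eef_rot: [0.156, 0.988, 0.0, 0.0]
contact_force: [0.2, -0.3, 2.5]
finger_gap: 0.056
```

In contact: the vertical force went from −2.3 N to +2.5 N. I release.

>>> {"name": "arm_command", "arguments": {"hand": [56,58,60,64,70,78,85,85], "translation": [[0,0,0],[0,0,0],[0,0,0],[0,0,0],[0,0,0],[0,0,0],[0,0,0],[0,0,0]], "rotation": [[0,0,0],[0,0,0],[0,0,0],[0,0,0],[0,0,0],[0,0,0],[0,0,0],[0,0,0]]}}

```text
time_s: 24.25
ee_pos: [0.5708, 0.2969, 0.0176]
eef_rot: [0.156, 0.988, 0.0, 0.0]
contact_force: [0.2, 0.4, -0.0]
finger_gap: 0.085
```

>>> {"name": "arm_command", "arguments": {"hand": [85,85,85,85,85,85], "translation": [[0,0,-1.3],[0,0,-2.8],[0,0,-4.2],[0,0,-5.3],[0,0,-5.3],[0,0,-5.3]], "rotation": [[0,0,0],[0,0,0],[0,0,0],[0,0,0],[0,0,0],[0,0,0]]}}

```text
time_s: 24.85
ee_pos: [0.5707, 0.2969, 0.1768]
eef_rot: [0.156, 0.988, 0.0, 0.0]
contact_force: [0.1, -0.3, -0.2]
finger_gap: 0.0847
```

```bash
python3 -c "
from h import *
ci,P=campose('wrist');im=capture('wrist');cv2.imwrite('pics/w19.png',im);np.save('pics/w19.npy',P)
go(.583,-.0935,.12,190.4)"
```

```text
t 24.9 pos [0.5704 0.2968 0.1756] yaw 162.1 | translation [ -4.407 -12.247   1.858] rotation [-0.001 -0.002 -0.494] gap 0.0851 F [ 0.3  0.3 -0.6]
```

View pics/w19.png

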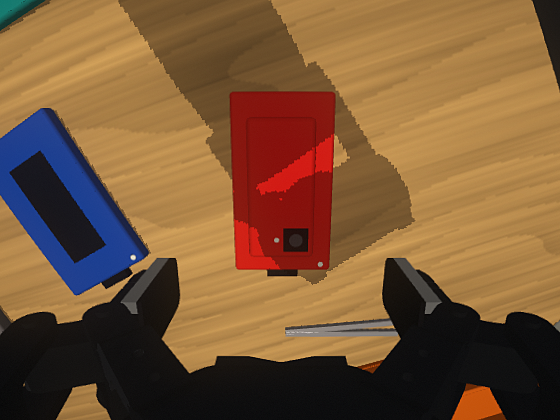

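The red phone (247–315) lies in its plate (231–335), the same layout as the yellow one, so it is centred to about 2 mm. Now the blue phone on the mat.

>>> {"name": "arm_command", "arguments": {"hand": [85,85,85,85,85,85,85,85,85,85], "translation": [[-0.5,-1.3,0.2],[-1.0,-2.7,0.5],[-1.5,-4.2,0.8],[-2.0,-5.7,1.0],[-2.6,-7.2,1.2],[-3.1,-8.7,1.4],[-3.6,-10.1,1.6],[-4.1,-11.4,1.8],[-4.41,-12.25,1.86],[-4.41,-12.25,1.86]], "rotation": [[0,0,-0.03],[0,0,-0.1],[0,0,-0.17],[0,0,-0.24],[0,0,-0.31],[0,0,-0.38],[0,0,-0.45],[0,0,-0.494],[0,0,-0.494],[0,0,-0.494]]}}

```text
time_s: 25.9
ee_pos: [0.5827, -0.0965, 0.1188]
eef_rot: [-0.088, 0.996, 0.0, -0.002]
contact_force: [0.4, 0.8, 0.1]
finger_gap: 0.085
```

>>> {"name": "arm_command", "arguments": {"hand": [85,85,85], "translation": [[0,0,0],[0,0,0],[0,0,0]], "rotation": [[0,0,0],[0,0,0],[0,0,0]]}}

```text
time_s: 26.2
ee_pos: [0.5835, -0.0923, 0.1207]
eef_rot: [-0.091, 0.996, 0.0, -0.0]
contact_force: [0.1, 0.4, -0.7]
finger_gap: 0.0848
```

```bash
python3 -c "
from h import *
ci,P=campose('wrist');im=capture('wrist');cv2.imwrite('pics/w20.png',im);np.save('pics/w20.npy',P)
go(.583,-.0935,.0165,190.4)"
```

```text
t 26.25 pos [ 0.5835 -0.0924  0.1208] yaw -169.5 | translation [ 0.024 -0.034  3.475] rotation [ 0.    -0.     0.001] gap 0.085 F [ 0.4 -0.5  0.4]
```

View pics/w20.png

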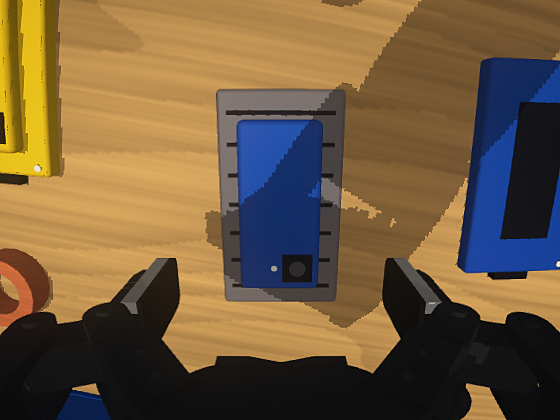

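Blue phone at columns 237–323, square between the fingers. I descend, grip and lift.

>>> {"name": "arm_command", "arguments": {"hand": [85,85,85,85,85,85,85,76,66,60], "translation": [[0.02,-0.03,0.5],[0.02,-0.03,1.3],[0.02,-0.03,2.2],[0.02,-0.03,2.9],[0.02,-0.03,3.3],[0.02,-0.03,3.46],[0.02,-0.03,3.46],[0.02,-0.03,3.46],[0.02,-0.03,3.46],[0.02,-0.03,3.46]], "rotation": [[0,0,0],[0,0,0],[0,0,0],[0,0,0],[0,0,0],[0,0,0],[0,0,0],[0,0,0],[0,0,0],[0,0,0]]}}

```text
time_s: 27.25
ee_pos: [0.5835, -0.0945, 0.0177]
eef_rot: [-0.09, 0.996, -0.0, 0.001]
contact_force: [-0.5, 0.4, -0.0]
finger_gap: 0.0598
```

>>> {"name": "arm_command", "arguments": {"hand": [54,40,40,40,40], "translation": [[0,0,0],[0,0,0],[0,0,0],[0,0,0],[0,0,0]], "rotation": [[0,0,0],[0,0,0],[0,0,0],[0,0,0],[0,0,0]]}}

```text
time_s: 27.75
ee_pos: [0.5836, -0.0946, 0.0182]
eef_rot: [-0.09, 0.996, -0.0, 0.001]
contact_force: [-2.3, 0.1, 5.9]
finger_gap: 0.0562
```

>>> {"name": "arm_command", "arguments": {"hand": [40,40,40,40,40,40], "translation": [[0,0,-0.15],[0,0,-0.6],[0,0,-1.3],[0,0,-2.1],[0,0,-2.5],[0,0,-2.5]], "rotation": [[0,0,0],[0,0,0],[0,0,0],[0,0,0],[0,0,0],[0,0,0]]}}

```text
time_s: 28.35
ee_pos: [0.5839, -0.0947, 0.094]
eef_rot: [-0.091, 0.996, -0.001, 0.002]
contact_force: [0.1, 0.4, -0.8]
finger_gap: 0.0565
```

```bash
python3 -c "
from h import *
im=capture('wrist');cv2.imwrite('pics/w21.png',im)
go(.5255,.0905,.092,191.3)"
```

```text
t 28.4 pos [ 0.5832 -0.0945  0.0925] yaw -169.6 | translation [0.781 6.412 0.011] rotation [-0.001  0.001 -0.016] gap 0.0559 F [ 0.6  0.1 -2. ]
```

View pics/w21.png

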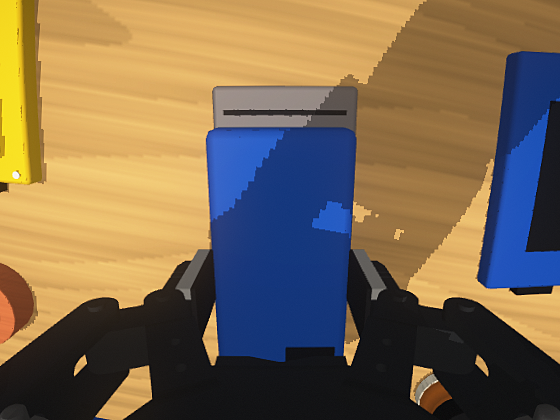

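Held level (far edge at row 128). I carry it to the blue station.

>>> {"name": "arm_command", "arguments": {"hand": [40,40,40,40,40,40,40,40,40,40], "translation": [[0.04,0.3,0],[0.12,1.0,0],[0.25,2.0,0],[0.38,3.1,0],[0.5,4.2,0],[0.63,5.2,0],[0.72,6.0,0],[0.78,6.41,0],[0.78,6.41,0],[0.78,6.41,0]], "rotation": [[0,0,0],[0,0,0],[0,0,-0.005],[0,0,-0.01],[0,0,-0.015],[0,0,-0.016],[0,0,-0.016],[0,0,-0.016],[0,0,-0.016],[0,0,-0.016]]}}

```text
time_s: 29.4
ee_pos: [0.5256, 0.09, 0.0917]
eef_rot: [-0.098, 0.995, -0.0, -0.0]
contact_force: [0.4, 0.4, -1.6]
finger_gap: 0.0558
```

>>> {"name": "arm_command", "arguments": {"hand": [40,40], "translation": [[0,0,0],[0,0,0]], "rotation": [[0,0,0],[0,0,0]]}}

```text
time_s: 29.6
ee_pos: [0.5257, 0.0896, 0.0919]
eef_rot: [-0.098, 0.995, -0.0, -0.0]
contact_force: [0.2, 0.3, -1.7]
finger_gap: 0.0561
```

```bash
python3 -c "
from h import *
im=capture('wrist');cv2.imwrite('pics/w22.png',im)
go(.5255,.0905,.018,191.3)"
```

```text
t 29.65 pos [0.5257 0.0897 0.0919] yaw -168.8 | translation [0.    0.026 2.465] rotation [-0.    -0.    -0.001] gap 0.0562 F [ 0.6  0.2 -1.7]
```

View pics/w22.png

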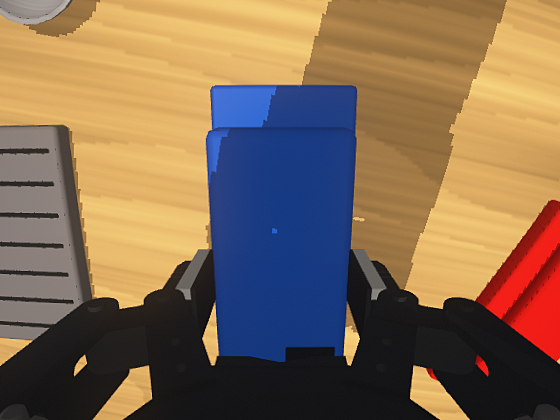

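The station edge (211–357) is centred behind the phone (207–355). I lower it.

>>> {"name": "arm_command", "arguments": {"hand": [40,40,40,40,40,40,40,40,40,40], "translation": [[0,0.02,0.15],[0,0.02,0.6],[0,0.02,1.2],[0,0.02,1.8],[0,0.02,2.15],[0,0.02,2.3],[0,0.02,2.4],[0,0.02,2.46],[0,0.02,2.48],[0,0.02,2.48]], "rotation": [[0,0,0],[0,0,0],[0,0,0],[0,0,0],[0,0,0],[0,0,0],[0,0,0],[0,0,0],[0,0,0],[0,0,0]]}}

```text
time_s: 30.65
ee_pos: [0.5256, 0.0911, 0.0182]
eef_rot: [-0.098, 0.995, -0.0, 0.0]
contact_force: [-1.0, -0.7, 1.2]
finger_gap: 0.056
```

>>> {"name": "arm_command", "arguments": {"hand": [40,40], "translation": [[0,0,0],[0,0,0]], "rotation": [[0,0,0],[0,0,0]]}}

```text
time_s: 30.85
ee_pos: [0.5256, 0.091, 0.0182]
eef_rot: [-0.098, 0.995, -0.0, 0.0]
contact_force: [-1.6, -1.2, 4.6]
finger_gap: 0.056
```

>>> {"name": "arm_command", "arguments": {"hand": [56,58,60,64,70,78,85,85], "translation": [[0,0,0],[0,0,0],[0,0,0],[0,0,0],[0,0,0],[0,0,0],[0,0,0],[0,0,0]], "rotation": [[0,0,0],[0,0,0],[0,0,0],[0,0,0],[0,0,0],[0,0,0],[0,0,0],[0,0,0]]}}

```text
time_s: 31.65
ee_pos: [0.5253, 0.0911, 0.0176]
eef_rot: [-0.098, 0.995, -0.0, -0.0]
contact_force: [0.2, 0.3, 0.3]
finger_gap: 0.0849
```

>>> {"name": "arm_command", "arguments": {"hand": [85,85,85,85,85,85,85,85,85,85], "translation": [[0,0,-1.3],[0,0,-2.8],[0,0,-4.2],[0,0,-5.7],[0,0,-7.2],[0,0,-8.7],[0,0,-9.4],[0,0,-9.4],[0,0,-9.4],[0,0,-9.4]], "rotation": [[0,0,0],[0,0,0],[0,0,0],[0,0,0],[0,0,0],[0,0,0],[0,0,0],[0,0,0],[0,0,0],[0,0,0]]}}

```text
time_s: 32.65
ee_pos: [0.5249, 0.0911, 0.298]
eef_rot: [-0.098, 0.995, 0.0, -0.001]
contact_force: [0.4, -0.1, 0.7]
finger_gap: 0.0853
```

```bash
python3 -c "
from h import *
ci,P=campose('wrist');im=capture('wrist');cv2.imwrite('pics/w23.png',im);np.save('pics/w23.npy',P)
cv2.imwrite('pics/top1.png',capture('top'));cv2.imwrite('pics/scene1.png',capture('scene'))
go(.5255,.0905,.3,191.3)"
```

```text
t 32.8 pos [0.5251 0.0911 0.2986] yaw -168.7 | translation [-0.009 -0.021 -0.047] rotation [ 0.    -0.002 -0.   ] gap 0.085 F [ 0.1 -0.4  0.2]
```

View pics/w23.png

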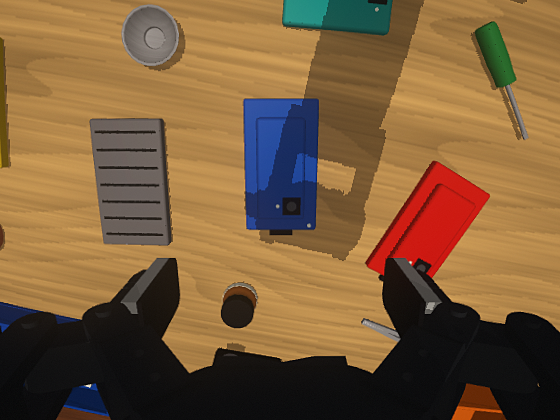

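View pics/scene1.png

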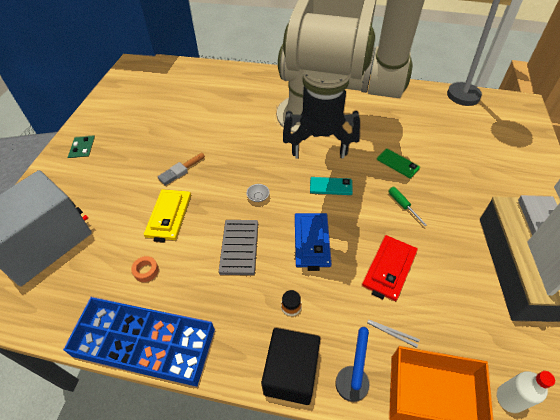

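View pics/top1.png

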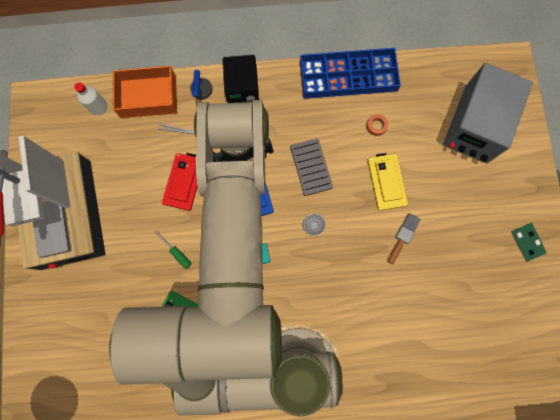

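The wrist view shows the blue phone (columns 257–306, rows 118–219) inside its plate (244–318, 98–230). The scene and top views show all three colours matched and the jar, dish and reel where they were. I check the numbers once more, then hand in.

```bash
python3 -c "
from h import *
from station import env
ci=camera_info('wrist')
for n,p,s in (('w23',[[257,118],[306,118],[257,218],[304,219]],[[244,99],[319,99],[246,230],[315,230]]),('w19',[[247,118],[315,119],[250,256],[314,257]],[[230,93],[335,93],[236,269],[328,269]])):
    P=np.load(f'pics/{n}.npy');a=plane(ci,P,p,.03);b=plane(ci,P,s,.016)
    ang=lambda q:np.degrees(np.arctan2(*((q[2]+q[3]-q[0]-q[1])[[1,0]])))
    print(n,a.mean(0),b.mean(0),ang(a),ang(b))
for nm in ('scene',):
    a=cv2.imread('pics/scene0.png').astype(int);b=cv2.imread('pics/scene1.png').astype(int)
    for k,(x,y) in dict(jar=(291,302),dish=(258,195),reel=(145,268)).items(): print(k,np.abs(a-b)[y-16:y+16,x-16:x+16].mean())
sq=[]
for n in ('scene0','scene1'):
    pass
print(sensors.state()['time_s']); env.job_done()"
```

```text
w23 [0.52648841 0.09074774 0.03      ] [0.52561051 0.09059309 0.016     ] 10.694343200682189 10.818829009479813
w19 [0.57125366 0.29615279 0.03      ] [0.57071671 0.29703912 0.016     ] -17.535230892490166 -18.072775686757346
jar 6.794270833333333
dish 8.014322916666666
reel 7.111979166666667
32.8
the job is handed in; nothing more can be done
```

All three phones now lie on the stations of their own colour, and I handed the job in at 32.8 s. I parked the blue phone on the grey mat first. Then yellow went to the yellow station, red to the red station, and blue from the mat to the blue station.

- **Centring and angle:** by wrist camera, the phone and plate centres agree within about 1 mm for blue and red and about 2 mm for yellow. Phone and plate angles agree to 0.1° for blue and 0.5° for red. I did not compute yellow's angle before hand-in; by eye it lies square on its plate.
- **Heights:** the camera squares stood at 31–32 mm and the mat top at about 17 mm, measured from two wrist positions. That is close to the text's 30 mm and 16 mm. Triangulating whole outlines instead gave figures about 4–5 mm low, because the side faces biased them, so I did not use those.
- **Camera disagreement:** the fixed scene and top cameras differed by up to about 7 mm in x, so I worked from the wrist camera.
- **Bystanders:** the jar, dish and reel stood at the same pixels in the first and last scene views by eye. A pixel-difference check on them gave small values (about 7–8 grey levels) that are not zero; I took this for image noise and changed light and did not look into it further.
- **Release:** the gripper was open, clear of everything and at about 0.3 m at hand-in.

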